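# Trip test of the bench's earth-leakage breaker

## Task

Do the trip test of the earth-leakage breaker, the device on one of the two sloping consoles that has a round test button: push the button in until the lever drops by itself to half-way, press the lever right down to its stop to re-set it, then lift it fully up so that it latches and stays on when you let go. Work the breaker gently, without leaning on it; leave the other console's lever as it is and do not shift the things standing about.

Things in the scene. Friction and masses are not known exactly. Their poses are not given: they have to be found in the camera images.
- rcd: The breaker's console: a fixed ivory steel box 220 mm deep, 160 wide, 45 high in front, 138 at the back, its panel sloping up away from the robot at 25 degrees. Left or right of the other console, turned up to 0.3 rad. Origin under its centre; x to its back, y to its left seen from the robot. The panel's centre is at x -10, z 91.5 mm.
- rcd_device: The earth-leakage breaker: grey moulded case, 165 mm up the slope x 105 wide, set on that panel. Origin: centre of its base on the panel; x up the slope, y left, z straight out of the panel. Front face (126 mm along x) at z 30 mm, terminal ends at 22. Dark slot for the lever in the middle of the face (x +-31, y +-22 mm) with a rim 3 mm high and 3 mm wide around it.
- button (a joint): Travel of the test button (m): 0 out, 0.008 fully in (solid stop). A spring returns it; the push grows from 1.5 N to about 4.5 N, where the breaker trips (somewhere between 3 and 6 mm in), then slackens until the stop.
- button_top (a point): Centre of the top of the test button, the only button: round, black, 18 mm across, at the breaker's lower right (x -46, y -34 mm in the device's frame), its top 11 mm above the face when out. Pushed straight in along the device's -z.
- lever (a joint): The breaker's lever (rad). 0 = on: leans 32 degrees up the slope, held by the latch; only the button lets it go. 0.63 = tripped, nearly square to the face, where a spring takes it (0.55 N m per rad). 1.07 = fully down at its firm stop, 30 degrees down the slope; the latch re-sets there (not short of 1.03). Then lifted, it is caught at 0; upper stop -0.10.
- lever_hinge (a point): Hinge axis of the breaker's lever, along the device's y, 12 mm above the panel at the middle of the slot. Turning the lever takes up to 0.4 N m near either end, plus 0.1 for re-setting or for passing the latch. Lift a little past 0 before letting go; a lever lifted too little, or not re-set first, springs back to 0.63.
- lever_tip (a point): Middle of the outer end of the breaker's lever: a flat black toggle, 34 mm wide (along y), 15 mm thick at the slot, 11 mm at the tip, 60 mm from hinge to tip. The tip stands 33 mm above the face when on or fully down, 42 mm when tripped.
- isolator: The second console, fixed, the same box, carrying a plain isolating switch of the same size with the same lever but no test button. Origin and axes as for rcd.
- iso_lever_tip (a point): Middle of the outer end of the isolator's lever (same size). It starts anywhere between up and down and stays where it is put; to be left as it is.
- dropper: Bystander: small amber dropper bottle, 32 mm across, 75 mm tall, standing between the two consoles; origin under its centre.
- jar: Bystander: glass specimen jar with a white cap, 64 mm across, 80 mm tall, standing beyond the consoles; origin under its centre.
- petri: Bystander: two stacked petri dishes, 94 mm across, 46 mm tall together, one thing, far to the right (y about -0.47); origin under its centre.
- coplin: Bystander: open glass staining pot, 60 mm across with two small side handles, 85 mm tall, far to the left (y about 0.47); origin under its centre.

How it is judged (in metres and radians):
On the way, in this order (a step that is already met when the one before it is completed fails the run):
1. the test button is pushed in and the lever has dropped to half-way (value of joint button above 0.003 m and value of joint lever above 0.4 rad), for 0.05 s.
2. the lever is pressed right down to its stop (value of joint lever above 1 rad), for 0.05 s.
At the end, for the whole second after the job is handed in: The breaker's lever is back up and latched (joint between -0.06 and 0.08 rad, still) and the test button is out again (less than 1.5 mm in) (value of joint lever between -0.06 and 0.08 rad and velocity of joint lever between -0.05 and 0.05 rad/s and value of joint button below 0.0015 m); the robot touches nothing.
It fails at once if the breaker or its console is leaned on with 45 N or more (contact force between any of the fingers, the arm and rcd above 45 N).
It fails at once if the isolator's lever is moved (tip by more than 10 mm) (distance of iso_lever_tip from where it was at the start of the episode above 0.01 m).
It fails at once if a thing standing about is shifted by more than 20 mm (distance of any of dropper, jar, petri, coplin from where it was at the start of the episode above 0.02 m).
It also fails if it takes over 48 s, if anything falls off the work surface, if the arm or the gripper's body presses on something with over 40 N, if the wrist force passes 120 N, or if a joint passes its speed limit or range.

## Robot

A 6-joint arm with a two-finger parallel gripper is mounted at the origin on the work surface. World frame = base frame: x ahead of the robot, y to its left, z up, the work surface at z = 0. Lengths are in mm, angles in rad, forces in N, time in s.
With the tool pointing down it reaches from about 300 to 875 mm from the base axis. Payload 4.2 kg.
Tool frame: the origin (TCP) lies between the finger pads; the fingertips stand 17 mm ahead of it and the grasp point (between the pads) lies 2 mm behind it (r.tcp_to_tips is the distance from the TCP to the fingertips, in mm); z points along the fingers, y is the line along which they close (so a half turn about z gives the same grasp; the last joint's range is limited). The gripper opens to 85 mm and grips with 20 to 120 N. Pads are 22 mm wide; open, the fingers measure 114 mm over their backs; the gripper's body (76 mm by 85 mm) begins 54 mm behind the grasp point. The pads swing forward as they close: fully open they stand 13 mm farther back than shut.
Start: joints at [-1.244, 0.32, 1.565, -0, 1.257, -0.02], TCP at [195.44, -540.78, 248.338] pointing down, gripper open.
Joint ranges: [-3.11, 3.11], [-0.84, 2.01], [0.21, 2.61], [-1.34, 4.49], [0.05, 2.63], [-2.56, 2.56]. Speed limits (rad/s): [2.57, 2.57, 3.14, 3.14, 3.14, 3.14].

## Interface

Orientations are given as a unit quaternion [x, y, z, w].
In Python, from cell import r, vision, workorder gives the robot as it stands.
- The arm moves only by the shell command python3 -m inch 'ROWS'. ROWS is JSON, a list of rows, each an object of numbers: "grip": the opening, from -1 (shut) to 1 (fully open); "tx", "ty", "tz": the shift along the tool's x, y, z in m; "roll": the turn about the tool's z in rad. In form: [{"grip": .., "tx": .., "ty": .., "tz": .., "roll": ..}, ...]. A call has 1 to 5 rows; each row is the pose to reach, as a shift and turn from the pose commanded when the call began, along the tool's axes at that moment; what a row does not reach only later rows make up. A row lasts 1/8 s, in which the tool goes at most 62.5 mm and 10.7 degrees, less where a joint would pass 70% of its speed; a pose out of reach is approached as far as the arm can. A call with a gripper value outside its range is refused whole. The fingers move at their own pace and stop on an object; the grip force is fixed at half the most. Time passes only in rows, so rows that repeat a pose let the fingers close. It gives the time, the measured TCP pose, the force, the opening and the grip force at its end, in the units of the state.
- r.sense(): the state, without advancing time (a new reading comes with each control period).
- vision.get_image(name): name is "scene" or "top" or "wrist"; returns a dict with "frame" (480x640x3 uint8, blue, green, red), "mtx" (3x3 intrinsics, pixels), "extrinsics" (4x4, takes a point from world to camera coordinates); the wrist camera has in their place "T_tool_cam" (4x4, takes a point from camera to tool coordinates, whose origin is the TCP and whose axes are the flange's). Camera axes: x right, y down, z forward; pixel columns grow to the right and rows downward; lengths in mm; the calibration is good to about 2 mm. A picture is of the moment at which its call begins: read the wrist's pose just before it. There is no depth.
- workorder.sign_off(): hands the job in; it is judged then, once.
The state is a dict: "clock": time; "joint_positions": joint angles; "dq": joint speeds; "joint_torque": joint torques, N m; "position": TCP position; "tcp_rot": TCP orientation; "force": force on the tool from outside, world axes, zero at the start; "torque": the same for the moment, N m; "gripper_width": opening from 0.0 (shut) to 1.0 (fully open); "finger_force": force on a finger pad.
Only numpy, scipy, OpenCV 4.12 (cv2) and the standard library are available. Lean on these libraries where they do the work, as an engineer would, in place of code of your own. Each camera call takes 0.05 s, during which the arm holds its last target. There are 200 camera calls.

## Working session

There is one attempt and no reset: what is moved stays moved. The work goes in short steps, Python scripts to look and compute and a shell command to move; the robot and the scene stay as the last step left them, time stands still between calls to the robot, and variables do not carry over. Pictures are saved under pics/ and viewed, at most 10 in all, crops included, and the job is handed in when it is done.

```bash
ls; mkdir -p pics
python3 - <<'E'
from cell import r, vision
import cv2
print(r.sense())
for n in("scene","top"):
    d=vision.get_image(n); cv2.imwrite(f"pics/{n}0.png",d["frame"]); print(n,d["mtx"],d["extrinsics"])
E
```

```text
pics
{'clock': 0.0, 'joint_positions': array([-1.24404403e+00,  3.20298723e-01,  1.56566635e+00,  1.24711292e-05,
        1.25741464e+00, -1.99806207e-02]), 'dq': array([-0.00084415,  0.00032687, -0.00082756,  0.00020705,  0.00093791,
        0.00194465]), 'joint_torque': array([ 4.85526052e-04, -4.15527499e+01, -2.34160298e+01, -4.72897156e-06,
        8.09369318e-03, -1.47103782e-05]), 'position': array([ 195.27185629, -540.35273236,  247.48324484]), 'tcp_rot': array([ 9.85009577e-01,  1.72497345e-01, -1.30657164e-04, -8.83943121e-04]), 'force': array([ 1.24172665, -1.10431198,  0.19017763]), 'torque': array([ 0.07309327, -0.01091782, -0.01380717]), 'finger_force': 0.0, 'gripper_width': 0.997842934086861}
scene [[517.56996978   0.         316.94097463]
 [  0.         517.56996978 237.4566357 ]
 [  0.           0.           1.        ]] [[-2.25645310e-01  9.74105960e-01  1.42046558e-02  1.25025796e+02]
 [ 7.61202698e-01  1.85389804e-01 -6.21450781e-01 -3.78580047e+02]
 [-6.07992308e-01 -1.29414832e-01 -7.83324425e-01  1.82850237e+03]
 [ 0.00000000e+00  0.00000000e+00  0.00000000e+00  1.00000000e+00]]
top [[602.28485388   0.         319.37217435]
 [  0.         602.28485388 233.14796932]
 [  0.           0.           1.        ]] [[-1.89709121e-02 -9.99819903e-01  5.16375059e-04  1.18558140e+01]
 [-9.89929235e-01  1.87107719e-02 -1.40321120e-01  6.31328776e+02]
 [ 1.40286186e-01 -3.17319439e-03 -9.90105912e-01  1.79944563e+03]
 [ 0.00000000e+00  0.00000000e+00  0.00000000e+00  1.00000000e+00]]
```

View pics/scene0.png

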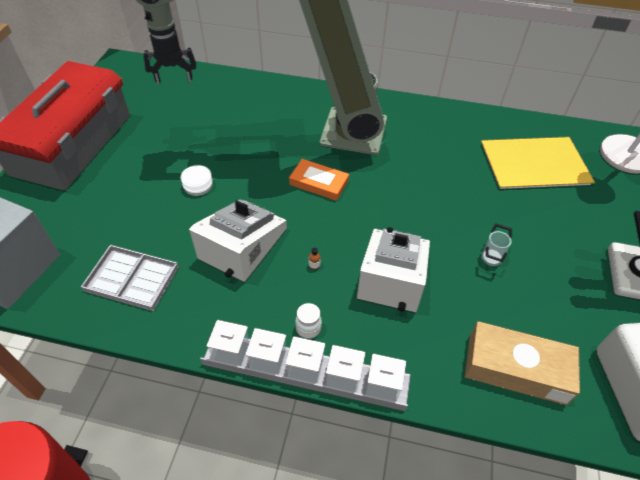

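View pics/top0.png

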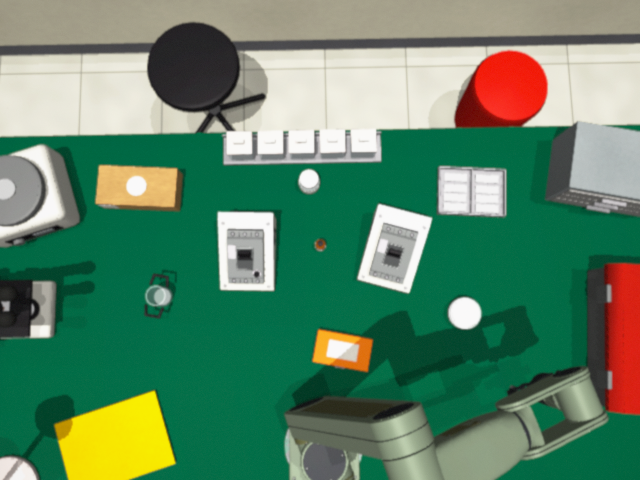

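The scene view shows both consoles, with the amber dropper between them at about (314,260). In the top view the breaker is the left console, around (246,250), with its black button at (256,274). Next I'll measure the panel corners, the button and the lever.

```bash
cat > h.py <<'E'
import numpy as np,cv2
from cell import r,vision
def ray(d,uv):
    E=d["extrinsics"];R=E[:3,:3];t=E[:3,3]
    v=R.T@(np.linalg.inv(d["mtx"])@np.array([uv[0],uv[1],1.]));return -R.T@t,v
def onz(d,uv,z):
    c,v=ray(d,uv);return c+v*(z-c[2])/v[2]
def proj(d,p):
    q=d["mtx"]@(d["extrinsics"]@np.append(p,1))[:3];return q[:2]/q[2]
E
python3 - <<'E'
from h import *
d=vision.get_image("top");f=d["frame"]
x0,y0,w,h=205,200,85,105
c=f[y0:y0+h,x0:x0+w]
hsv=cv2.cvtColor(c,cv2.COLOR_BGR2HSV)
m=((hsv[...,1]<90)&(hsv[...,2]>60)).astype(np.uint8)
cs,_=cv2.findContours(m,cv2.RETR_EXTERNAL,cv2.CHAIN_APPROX_NONE)
k=max(cs,key=cv2.contourArea);ap=cv2.approxPolyDP(k,4,True)[:,0]+[x0,y0];print("outline",ap.tolist())
print("minrect",cv2.boxPoints(cv2.minAreaRect(k))+[x0,y0])
dk=(hsv[...,2]<45).astype(np.uint8)
n,l,s,ce=cv2.connectedComponentsWithStats(dk)
for i in range(1,n):
    if s[i,4]>5: print(s[i]+[x0,y0,0,0,0],ce[i]+[x0,y0])
for p in ap:
    print(p,onz(d,p,45).round(),onz(d,p,138).round())
cv2.imwrite("pics/crop1.png",cv2.resize(c,None,fx=5.5,fy=5.5,interpolation=cv2.INTER_CUBIC))
E
```

```text
outline [[218, 211], [220, 289], [274, 290], [274, 214]]
minrect [[217. 211.]
 [276. 211.]
 [276. 291.]
 [217. 291.]]
[238 251  13   8  86] [244.1744186  254.52325581]
[218 211] [706. 310.  45.] [689. 295. 138.]
[220 289] [467. 303.  45.] [462. 288. 138.]
[274 290] [461. 140.  45.] [456. 133. 138.]
[274 214] [693. 138.  45.] [677. 131. 138.]
```

View pics/crop1.png

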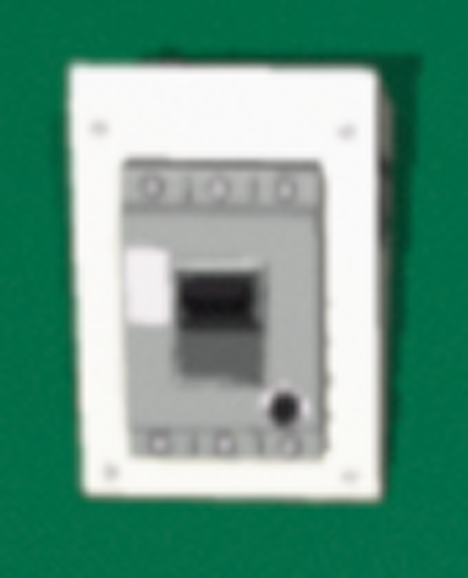

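The crop shows the panel corners at about (217,211), (273.5,211.5), (220,290) and (274,290), and the button top at about (256.5,273.5). The lever is up.

Run:
```python
from h import *
d=vision.get_image("top")
q=lambda u,v:((u+.5)/5.5-.5+205,(v+.5)/5.5-.5+200)
TL=onz(d,q(68,65),138);TR=onz(d,q(378,66),138);BL=onz(d,q(84,497),45);BR=onz(d,q(382,497),45)
print(TL,TR,BL,BR);W=np.linalg.norm
print("sizes",W(TL-TR),W(BL-BR),W((TL-BL)[:2]),W((TR-BR)[:2]))
c=(TL+TR+BL+BR)/4; xa=(TL+TR-BL-BR)[:2]; ya=(TL+BL-TR-BR)[:2]
print("centre",c,"yaw x",np.arctan2(xa[1],xa[0]),"yaw y",np.arctan2(-ya[0],ya[1]))
# button height: device frame
s=np.deg2rad(25)
def dev(cx,cy,yaw):
    X=np.array([np.cos(yaw),np.sin(yaw),0]);Y=np.array([-np.sin(yaw),np.cos(yaw),0]);Z=np.array([0,0,1.])
    R=np.c_[np.cos(s)*X+np.sin(s)*Z,Y,-np.sin(s)*X+np.cos(s)*Z]
    return R,np.array([cx,cy,91.5])-10*X
yaw=(np.arctan2(xa[1],xa[0])+np.arctan2(-ya[0],ya[1]))/2
R,o=dev(c[0],c[1],yaw);print("dev o",o,R)
b=o+R@[-46,-34,41];print("button pred",b,proj(d,b),"seen",q(285,407),onz(d,q(285,407),b[2]))
for n,p in dict(tl=[82,52,22],tr=[82,-52,22],bl=[-82,52,22],br=[-82,-52,22]).items(): print(n,((proj(d,o+R@p)-[205,200]+.5)*5.5-.5).round())
```

```text
[687.93389366 297.93870588 138.        ] [684.2885692  133.42516799 138.        ] [463.80244982 303.66598454  45.        ] [460.70217088 140.06429778  45.        ]
sizes 164.55391985284632 163.63105952623627 224.2046070862364 223.68494709077643
centre [574.18177089 218.77353905  91.5       ] yaw x -0.02761396547030096 yaw y -0.0205557461671187
dev o [564.18467115 219.01436432  91.5       ] [[ 0.90604493  0.02408253 -0.42249569]
 [-0.02182618  0.99970997  0.01017772]
 [ 0.42261826  0.          0.90630779]]
button pred [504.3654749  186.44551593 109.21817923] [256.43539682 274.24881898] seen (256.4090909090909, 273.5909090909091) [506.29218294 186.51414595 109.21817923]
tl [119. 169.]
tr [317. 170.]
bl [131. 460.]
br [324. 461.]
```

The measured sizes match within about 4 mm. The tool stays vertical, so I'll shut the fingers, raise the tool slightly and travel over to the breaker.

```bash
python3 -m inch '[{"grip":-1,"tx":0.2,"ty":-0.223,"tz":-0.02},{"grip":-1,"tx":0.2,"ty":-0.223,"tz":-0.02},{"grip":-1,"tx":0.2,"ty":-0.223,"tz":-0.02},{"grip":-1,"tx":0.2,"ty":-0.223,"tz":-0.02},{"grip":-1,"tx":0.2,"ty":-0.223,"tz":-0.02}]'; python3 -m inch '[{"grip":-1,"tx":0.2,"ty":-0.223},{"grip":-1,"tx":0.2,"ty":-0.223},{"grip":-1,"tx":0.2,"ty":-0.223},{"grip":-1,"tx":0.2,"ty":-0.223},{"grip":-1,"tx":0.2,"ty":-0.223}]'
```

```text
invalid input at $[0]: expected keys grip, tx, ty, tz, roll
invalid input at $[0]: expected keys grip, tx, ty, tz, roll
```

```bash
python3 -m inch '[{"grip":-1,"tx":0.2,"ty":-0.223,"tz":-0.02,"roll":0},{"grip":-1,"tx":0.2,"ty":-0.223,"tz":-0.02,"roll":0},{"grip":-1,"tx":0.2,"ty":-0.223,"tz":-0.02,"roll":0},{"grip":-1,"tx":0.2,"ty":-0.223,"tz":-0.02,"roll":0},{"grip":-1,"tx":0.2,"ty":-0.223,"tz":-0.02,"roll":0}]'; python3 -m inch '[{"grip":-1,"tx":0.2,"ty":-0.223,"tz":0,"roll":0},{"grip":-1,"tx":0.2,"ty":-0.223,"tz":0,"roll":0},{"grip":-1,"tx":0.2,"ty":-0.223,"tz":0,"roll":0},{"grip":-1,"tx":0.2,"ty":-0.223,"tz":0,"roll":0},{"grip":-1,"tx":0.2,"ty":-0.223,"tz":0,"roll":0}]'
```

```text
clock: 0.82
position: [308.0, -260.9, 268.5]
tcp_rot: [0.985, 0.173, 0.0, 0.0]
force: [1.7, -0.3, -0.1]
gripper_width: 0.002
finger_force: 0.0
clock: 1.45
position: [420.4, 16.9, 268.4]
tcp_rot: [0.985, 0.173, 0.0, 0.0]
force: [0.3, -1.0, 0.0]
gripper_width: 0.002
finger_force: 0.0
```

```bash
python3 -m inch '[{"grip":-1,"tx":0.04,"ty":-0.045,"tz":0,"roll":0.13},{"grip":-1,"tx":0.08,"ty":-0.09,"tz":0,"roll":0.25},{"grip":-1,"tx":0.124,"ty":-0.137,"tz":0,"roll":0.371},{"grip":-1,"tx":0.124,"ty":-0.137,"tz":0,"roll":0.371},{"grip":-1,"tx":0.124,"ty":-0.137,"tz":0,"roll":0.371}]'
python3 - <<'E'
from h import *
s=r.sense();print(s["position"],s["tcp_rot"],r.tcp_to_tips)
d=vision.get_image("wrist");print(d["mtx"],d["T_tool_cam"]);cv2.imwrite("pics/w1.png",d["frame"])
np.savez("w1.npz",p=s["position"],q=s["tcp_rot"],K=d["mtx"],T=d["T_tool_cam"],f=d["frame"])
E
```

```text
clock: 2.08
position: [489.6, 185.3, 267.8]
tcp_rot: [1.0, -0.011, -0.001, 0.001]
force: [-0.1, 1.0, -0.0]
gripper_width: -0.001
finger_force: 0.0
[489.58693099 185.31184669 267.78220371] [ 9.99934198e-01 -1.14358043e-02 -6.92219519e-04  5.84895770e-04] 17.0
[[342.14877678   0.         319.95989362]
 [  0.         342.14877678 243.46334584]
 [  0.           0.           1.        ]] [[ 6.55679534e-04 -9.60022567e-01 -2.79921848e-01  7.06428786e+01]
 [ 9.99999581e-01  8.08181655e-04 -4.29381871e-04 -6.95236802e-01]
 [ 6.38443988e-04 -2.79921449e-01  9.60022695e-01 -1.26031769e+02]
 [ 0.00000000e+00  0.00000000e+00  0.00000000e+00  1.00000000e+00]]
```

View pics/w1.png

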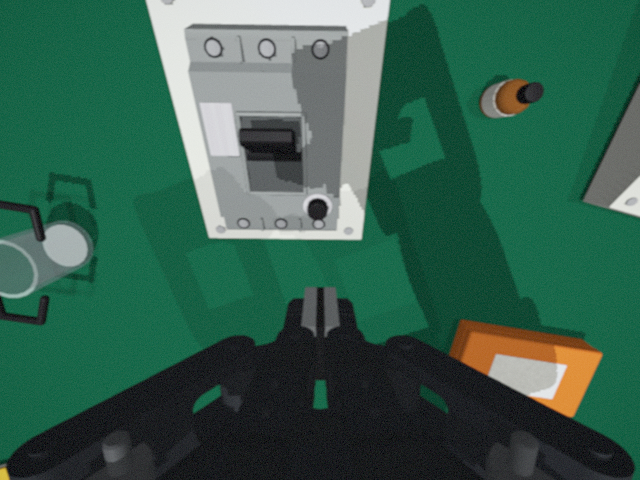

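The wrist view shows the button top at (317,209), the slot's lower corners at about (249,191) and (303,191), and the lever up at about (268,140). The fingertips are at (320,290). I'll cast these onto the panel model to cross-check.

```bash
cat >> h.py <<'E'
from scipy.spatial.transform import Rotation as Ro
def wray(z,uv):
    Rt=Ro.from_quat(z["q"]).as_matrix();T=z["T"]
    return Rt@T[:3,3]+z["p"],Rt@T[:3,:3]@np.linalg.inv(z["K"])@np.array([uv[0],uv[1],1.])
s25=np.deg2rad(25)
def dev(ox,oy,yaw):
    X=np.array([np.cos(yaw),np.sin(yaw),0]);Y=np.array([-np.sin(yaw),np.cos(yaw),0]);Z=np.array([0,0,1.])
    return np.c_[np.cos(s25)*X+np.sin(s25)*Z,Y,-np.sin(s25)*X+np.cos(s25)*Z],np.array([ox,oy,91.5])
E
python3 - <<'E'
from h import *
z=np.load("w1.npz")
f=z["f"];c=f[190:230,295:340];g=cv2.cvtColor(c,cv2.COLOR_BGR2GRAY)
m=(g<50).astype(np.uint8);n,l,s,ce=cv2.connectedComponentsWithStats(m)
for i in range(1,n):
    if s[i,4]>30: print("dark",s[i],ce[i]+[295,190])
R,o=dev(565.2,219,-.024)
def cast(uv,h):   # device coords on plane device z=h
    p,v=wray(z,uv);n=R[:,2];P=p+v*((h-n@(p-o))/(n@v) if 0 else (h-n@(p-o))/(n@v));return R.T@(P-o)
print("button",cast((317.5,208.5),41),"exp -46,-34")
for uv,h,e in [((249,191.5),30,(-31,22)),((303,191.5),30,(-31,-22)),((211,239),0,(-110,80)),((362,240),0,(-110,-80)),((186,26),22,(82,52)),((348,27),22,(82,-52))]: print(uv,cast(uv,h).round(1),e)
E
```

```text
dark [ 14   9  18  21 283] [317.15547703 209.04240283]
button [-43.19756162 -32.7560783   41.        ] exp -46,-34
(249, 191.5) [-33.6  25.   30. ] (-31, 22)
(303, 191.5) [-33.6 -20.5  30. ] (-31, -22)
(211, 239) [-112.2   80.6   -0. ] (-110, 80)
(362, 240) [-113.3  -79.6    0. ] (-110, -80)
(186, 26) [84.3 50.2 22. ] (82, 52)
(348, 27) [ 83.9 -52.4  22. ] (82, -52)
```

```bash
python3 -m inch '[{"grip":-1,"tx":0.007,"ty":-0.001,"tz":0.05,"roll":0},{"grip":-1,"tx":0.007,"ty":-0.001,"tz":0.10,"roll":0},{"grip":-1,"tx":0.007,"ty":-0.001,"tz":0.128,"roll":0},{"grip":-1,"tx":0.007,"ty":-0.001,"tz":0.128,"roll":0}]'
python3 - <<'E'
from h import *
s=r.sense();print(s["position"],s["tcp_rot"])
d=vision.get_image("wrist");cv2.imwrite("pics/w2.png",d["frame"][:,100:540])
E
```

```text
clock: 2.62
position: [495.4, 184.4, 138.8]
tcp_rot: [1.0, -0.013, -0.002, 0.001]
force: [0.5, 0.1, 0.9]
gripper_width: -0.0
finger_force: 0.0
[495.430048   184.42686371 138.81480401] [ 9.99912349e-01 -1.29977999e-02 -2.32350149e-03  9.76390788e-04]
```

View pics/w2.png

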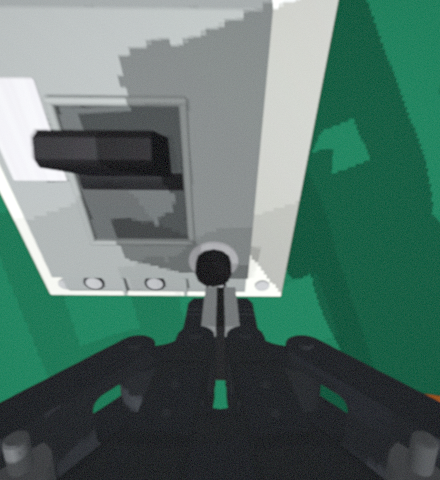

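The button top is at (313,268) in the full image and the fingertip front edge is at (320,288). That means a correction of about 4 mm in y and 4 mm in x, then I'll push along the button axis.

```bash
python3 -m inch '[{"grip":-1,"tx":0.004,"ty":-0.0035,"tz":0.004,"roll":0},{"grip":-1,"tx":0.004,"ty":-0.0035,"tz":0.008,"roll":0},{"grip":-1,"tx":0.004,"ty":-0.0035,"tz":0.008,"roll":0}]'
python3 -m inch '[{"grip":-1,"tx":0.0005,"ty":0,"tz":0.001,"roll":0},{"grip":-1,"tx":0.001,"ty":0,"tz":0.002,"roll":0},{"grip":-1,"tx":0.001,"ty":0,"tz":0.002,"roll":0}]'
python3 -m inch '[{"grip":-1,"tx":0.0005,"ty":0,"tz":0.001,"roll":0},{"grip":-1,"tx":0.001,"ty":0,"tz":0.002,"roll":0},{"grip":-1,"tx":0.001,"ty":0,"tz":0.002,"roll":0}]'
```

```text
clock: 3.05
position: [501.3, 189.9, 132.6]
tcp_rot: [1.0, -0.012, 0.0, -0.0]
force: [0.3, -0.0, -0.1]
gripper_width: 0.001
finger_force: 0.0
clock: 3.42
position: [502.2, 189.8, 130.2]
tcp_rot: [1.0, -0.012, -0.0, 0.0]
force: [0.4, -0.2, -0.3]
gripper_width: 0.001
finger_force: 0.0
clock: 3.8
position: [503.2, 189.8, 128.3]
tcp_rot: [1.0, -0.012, 0.0, 0.0]
force: [-0.4, 0.9, 2.2]
gripper_width: 0.002
finger_force: 0.7
```

```bash
python3 -m inch '[{"grip":-1,"tx":0.0005,"ty":0.001,"tz":0.001,"roll":0},{"grip":-1,"tx":0.001,"ty":0.001,"tz":0.002,"roll":0},{"grip":-1,"tx":0.001,"ty":0.001,"tz":0.002,"roll":0}]'
python3 -m inch '[{"grip":-1,"tx":0.0005,"ty":0,"tz":0.001,"roll":0},{"grip":-1,"tx":0.001,"ty":0,"tz":0.002,"roll":0},{"grip":-1,"tx":0.001,"ty":0,"tz":0.002,"roll":0}]'
```

```text
clock: 4.18
position: [504.2, 188.8, 126.2]
tcp_rot: [1.0, -0.012, 0.0, 0.0]
force: [0.6, 0.8, 1.5]
gripper_width: 0.001
finger_force: 0.9
clock: 4.55
position: [505.2, 188.7, 124.2]
tcp_rot: [1.0, -0.012, -0.0, 0.0]
force: [-1.3, 2.0, 2.8]
gripper_width: -0.0
finger_force: 1.7
```

```bash
python3 -m inch '[{"grip":-1,"tx":0.0005,"ty":0,"tz":0.001,"roll":0},{"grip":-1,"tx":0.0005,"ty":0,"tz":0.001,"roll":0}]'
python3 - <<'E'
from h import *
d=vision.get_image("wrist");cv2.imwrite("pics/w3.png",d["frame"][:,100:540])
E
```

```text
clock: 4.8
position: [505.7, 188.7, 123.2]
tcp_rot: [1.0, -0.012, -0.0, 0.0]
force: [-0.5, 2.0, 3.7]
gripper_width: 0.0
finger_force: 1.6
```

View pics/w3.png

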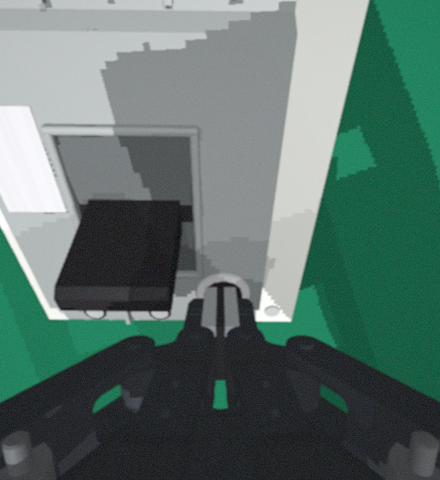

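The lever has tripped: it now stands across (60–180, 200–310) in the crop, with the button held in. I'll hold briefly, back off, rise and move to the lever's upslope side.

```bash
python3 -m inch '[{"grip":-1,"tx":0.0002,"ty":0,"tz":0.0005,"roll":0},{"grip":-1,"tx":0.0002,"ty":0,"tz":0.0005,"roll":0},{"grip":-1,"tx":-0.005,"ty":0,"tz":-0.011,"roll":0},{"grip":-1,"tx":-0.005,"ty":0,"tz":-0.050,"roll":0},{"grip":-1,"tx":-0.005,"ty":0,"tz":-0.077,"roll":0}]'
python3 -m inch '[{"grip":-1,"tx":0,"ty":0,"tz":0,"roll":0},{"grip":-1,"tx":0.03,"ty":-0.016,"tz":0,"roll":0},{"grip":-1,"tx":0.065,"ty":-0.0325,"tz":0,"roll":0},{"grip":-1,"tx":0.065,"ty":-0.0325,"tz":0,"roll":0},{"grip":-1,"tx":0.065,"ty":-0.0325,"tz":0,"roll":0}]'
python3 - <<'E'
from h import *
s=r.sense();d=vision.get_image("wrist");cv2.imwrite("pics/w4.png",d["frame"][:,100:540])
d=vision.get_image("scene");cv2.imwrite("pics/s4.png",cv2.resize(d["frame"][200:330,310:450],None,fx=4,fy=4))
print(s["position"])
E
```

```text
clock: 5.48
position: [500.9, 188.5, 202.1]
tcp_rot: [1.0, -0.012, 0.001, 0.0]
force: [-0.3, 0.1, 0.5]
gripper_width: 0.0
finger_force: 0.0
clock: 6.1
position: [565.3, 219.2, 198.9]
tcp_rot: [1.0, -0.012, -0.001, 0.001]
force: [-0.1, -0.0, 0.3]
gripper_width: 0.003
finger_force: 0.0
[565.33675868 219.20159657 198.93740411]
```

View pics/w4.png

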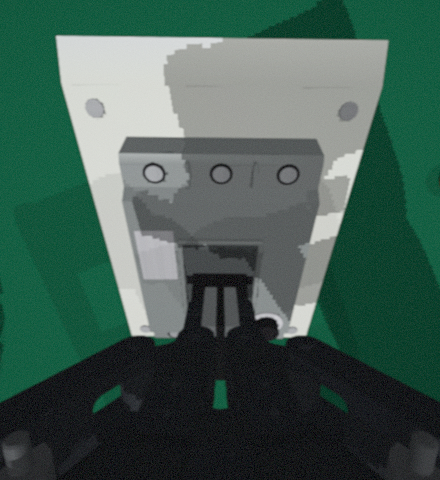

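The tool is centred over the slot at column 220, with the lever just downslope of the fingertips. I'll descend behind it and feel for contact.

```bash
python3 -m inch '[{"grip":-1,"tx":0,"ty":0,"tz":0.018,"roll":0},{"grip":-1,"tx":0,"ty":0,"tz":0.037,"roll":0},{"grip":-1,"tx":0,"ty":0,"tz":0.037,"roll":0}]'
python3 -m inch '[{"grip":-1,"tx":-0.002,"ty":0,"tz":0,"roll":0},{"grip":-1,"tx":-0.005,"ty":0,"tz":0,"roll":0},{"grip":-1,"tx":-0.008,"ty":0,"tz":0,"roll":0},{"grip":-1,"tx":-0.008,"ty":0,"tz":0,"roll":0}]'
```

```text
clock: 6.58
position: [564.8, 219.1, 162.1]
tcp_rot: [1.0, -0.012, -0.002, 0.001]
force: [0.6, 1.4, 0.3]
gripper_width: -0.004
finger_force: 0.0
clock: 7.08
position: [558.2, 220.0, 163.6]
tcp_rot: [1.0, -0.012, 0.0, -0.0]
force: [0.1, -0.3, -0.6]
gripper_width: -0.002
finger_force: 0.0
```

```bash
python3 -m inch '[{"grip":-1,"tx":-0.002,"ty":0,"tz":0.001,"roll":0},{"grip":-1,"tx":-0.004,"ty":0,"tz":0.0025,"roll":0},{"grip":-1,"tx":-0.004,"ty":0,"tz":0.0025,"roll":0}]'
python3 -m inch '[{"grip":-1,"tx":-0.002,"ty":0,"tz":0.001,"roll":0},{"grip":-1,"tx":-0.004,"ty":0,"tz":0.0025,"roll":0},{"grip":-1,"tx":-0.004,"ty":0,"tz":0.0025,"roll":0}]'
```

```text
clock: 7.45
position: [554.2, 220.0, 160.5]
tcp_rot: [1.0, -0.012, -0.0, 0.0]
force: [-0.3, -0.2, 0.0]
gripper_width: 0.001
finger_force: 0.0
clock: 7.82
position: [550.4, 220.2, 158.4]
tcp_rot: [1.0, -0.012, 0.0, -0.0]
force: [0.3, 0.3, 1.1]
gripper_width: 0.003
finger_force: 0.5
```

```bash
python3 -m inch '[{"grip":-1,"tx":-0.003,"ty":0,"tz":0.001,"roll":0},{"grip":-1,"tx":-0.006,"ty":0,"tz":0.0025,"roll":0},{"grip":-1,"tx":-0.006,"ty":0,"tz":0.0025,"roll":0}]'
python3 -m inch '[{"grip":-1,"tx":-0.002,"ty":0,"tz":0.001,"roll":0},{"grip":-1,"tx":-0.004,"ty":0,"tz":0.0025,"roll":0},{"grip":-1,"tx":-0.004,"ty":0,"tz":0.0025,"roll":0}]'
```

```text
clock: 8.2
position: [544.6, 220.3, 155.8]
tcp_rot: [1.0, -0.012, 0.0, -0.0]
force: [2.7, -0.4, 0.2]
gripper_width: 0.001
finger_force: 1.1
clock: 8.57
position: [541.0, 220.5, 153.6]
tcp_rot: [1.0, -0.012, 0.001, -0.0]
force: [5.6, -0.2, 0.8]
gripper_width: -0.001
finger_force: 2.0
```

```bash
python3 -m inch '[{"grip":-1,"tx":-0.002,"ty":0,"tz":0.002,"roll":0},{"grip":-1,"tx":-0.003,"ty":0,"tz":0.003,"roll":0},{"grip":-1,"tx":-0.003,"ty":0,"tz":0.003,"roll":0}]'
python3 -m inch '[{"grip":-1,"tx":-0.001,"ty":0,"tz":0.001,"roll":0},{"grip":-1,"tx":-0.0015,"ty":0,"tz":0.002,"roll":0},{"grip":-1,"tx":-0.0015,"ty":0,"tz":0.002,"roll":0}]'
```

```text
clock: 8.95
position: [537.6, 220.6, 150.5]
tcp_rot: [1.0, -0.012, 0.0, -0.0]
force: [4.5, -0.6, 4.2]
gripper_width: -0.003
finger_force: 2.8
clock: 9.32
position: [536.0, 220.7, 148.7]
tcp_rot: [1.0, -0.012, 0.0, -0.0]
force: [3.6, 0.1, 5.6]
gripper_width: 0.003
finger_force: 3.7
```

```bash
for i in 1; do :; done; python3 -m inch '[{"grip":-1,"tx":-0.001,"ty":0,"tz":0.0015,"roll":0},{"grip":-1,"tx":-0.001,"ty":0,"tz":0.0015,"roll":0}]'
python3 -m inch '[{"grip":-1,"tx":-0.0007,"ty":0,"tz":0.001,"roll":0},{"grip":-1,"tx":-0.0007,"ty":0,"tz":0.001,"roll":0}]'
python3 -m inch '[{"grip":-1,"tx":-0.0006,"ty":0,"tz":0.001,"roll":0},{"grip":-1,"tx":-0.0006,"ty":0,"tz":0.001,"roll":0}]'
```

```text
clock: 9.57
position: [535.4, 220.8, 147.9]
tcp_rot: [1.0, -0.012, 0.001, -0.0]
force: [3.9, -0.9, 9.7]
gripper_width: 0.001
finger_force: 5.0
clock: 9.82
position: [535.0, 220.9, 147.5]
tcp_rot: [1.0, -0.012, 0.001, -0.0]
force: [4.3, -0.1, 10.6]
gripper_width: -0.002
finger_force: 6.0
clock: 10.07
position: [535.0, 220.9, 147.4]
tcp_rot: [1.0, -0.012, 0.002, -0.001]
force: [3.8, -1.2, 15.7]
gripper_width: 0.004
finger_force: 7.6
```

```bash
python3 -m inch '[{"grip":-1,"tx":-0.0006,"ty":0,"tz":0.001,"roll":0},{"grip":-1,"tx":-0.0006,"ty":0,"tz":0.001,"roll":0},{"grip":-1,"tx":-0.0006,"ty":0,"tz":0.001,"roll":0}]'
python3 - <<'E'
from h import *
d=vision.get_image("wrist");cv2.imwrite("pics/w5.png",d["frame"][:,100:540])
E
```

```text
clock: 10.45
position: [535.0, 220.9, 147.3]
tcp_rot: [1.0, -0.012, 0.003, -0.001]
force: [3.6, -1.5, 20.6]
gripper_width: -0.004
finger_force: 9.3
```

View pics/w5.png

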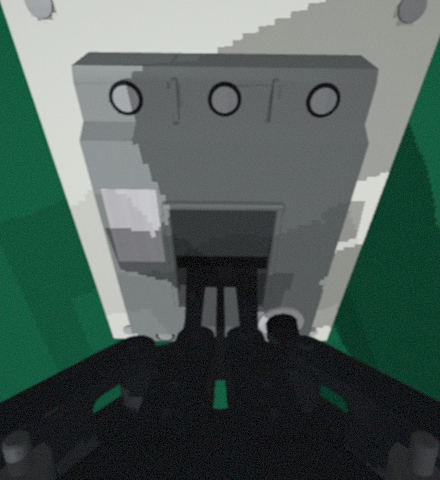

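The lever is hard on its stop: the position stalled while the force rose to 20 N. Now up, over to its downslope side, then down.

```bash
python3 -m inch '[{"grip":-1,"tx":0.004,"ty":0,"tz":-0.006,"roll":0},{"grip":-1,"tx":0.012,"ty":0,"tz":-0.012,"roll":0},{"grip":-1,"tx":0.016,"ty":0,"tz":-0.025,"roll":0},{"grip":-1,"tx":0.016,"ty":0,"tz":-0.054,"roll":0},{"grip":-1,"tx":0.016,"ty":0,"tz":-0.054,"roll":0}]'
python3 -m inch '[{"grip":-1,"tx":-0.02,"ty":0,"tz":0,"roll":0},{"grip":-1,"tx":-0.044,"ty":0,"tz":0,"roll":0},{"grip":-1,"tx":-0.044,"ty":0,"tz":0,"roll":0},{"grip":-1,"tx":-0.044,"ty":0,"tz":0,"roll":0}]'
```

```text
clock: 11.12
position: [549.3, 220.4, 199.2]
tcp_rot: [1.0, -0.012, 0.001, -0.0]
force: [0.5, 0.1, 0.3]
gripper_width: 0.0
finger_force: 0.0
clock: 11.62
position: [505.2, 221.2, 197.2]
tcp_rot: [1.0, -0.012, -0.0, 0.0]
force: [0.6, -0.9, 1.0]
gripper_width: 0.0
finger_force: 0.0
```

Run:
```python
from h import *
d=vision.get_image("wrist");cv2.imwrite("pics/w6.png",d["frame"][:,100:540])
```

```text
(no output)
```

View pics/w6.png

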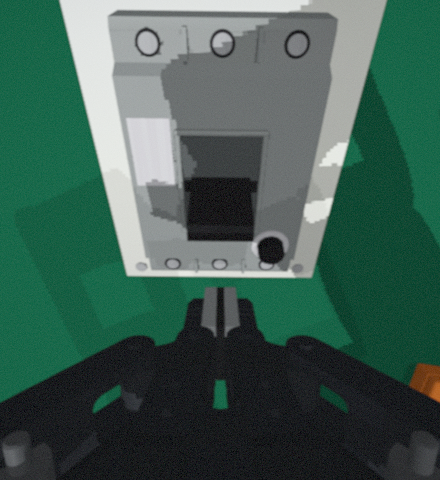

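The lever has returned to half-way: its lower edge at row 240 casts to x≈528, against 527 expected. I'll descend in front of it and push upslope.

```bash
python3 -m inch '[{"grip":-1,"tx":0,"ty":0,"tz":0.02,"roll":0},{"grip":-1,"tx":0,"ty":0,"tz":0.04,"roll":0},{"grip":-1,"tx":0,"ty":0,"tz":0.04,"roll":0}]'
python3 -m inch '[{"grip":-1,"tx":0.005,"ty":0,"tz":0,"roll":0},{"grip":-1,"tx":0.010,"ty":0,"tz":0,"roll":0},{"grip":-1,"tx":0.015,"ty":0,"tz":0,"roll":0},{"grip":-1,"tx":0.020,"ty":0,"tz":0,"roll":0},{"grip":-1,"tx":0.020,"ty":0,"tz":0,"roll":0}]'
```

```text
clock: 12.05
position: [504.7, 220.8, 156.1]
tcp_rot: [1.0, -0.012, -0.002, 0.001]
force: [0.5, -0.3, -0.3]
gripper_width: 0.003
finger_force: 0.0
clock: 12.68
position: [525.1, 220.8, 157.9]
tcp_rot: [1.0, -0.012, -0.0, 0.0]
force: [-2.8, -0.2, 1.9]
gripper_width: 0.001
finger_force: 1.2
```

```bash
python3 -m inch '[{"grip":-1,"tx":0.004,"ty":0,"tz":0,"roll":0},{"grip":-1,"tx":0.008,"ty":0,"tz":0,"roll":0},{"grip":-1,"tx":0.012,"ty":0,"tz":0,"roll":0},{"grip":-1,"tx":0.012,"ty":0,"tz":0,"roll":0}]'
```

```text
clock: 13.18
position: [536.9, 220.4, 157.8]
tcp_rot: [1.0, -0.012, -0.0, 0.0]
force: [-4.6, -0.2, 4.5]
gripper_width: -0.0
finger_force: 2.6
```

```bash
python3 -m inch '[{"grip":-1,"tx":0.003,"ty":0,"tz":0,"roll":0},{"grip":-1,"tx":0.006,"ty":0,"tz":0,"roll":0},{"grip":-1,"tx":0.009,"ty":0,"tz":0,"roll":0},{"grip":-1,"tx":0.009,"ty":0,"tz":0,"roll":0}]'
python3 -m inch '[{"grip":-1,"tx":0.002,"ty":0,"tz":0,"roll":0},{"grip":-1,"tx":0.004,"ty":0,"tz":0,"roll":0},{"grip":-1,"tx":0.004,"ty":0,"tz":0,"roll":0}]'
```

```text
clock: 13.68
position: [545.0, 220.1, 158.0]
tcp_rot: [1.0, -0.012, -0.001, 0.0]
force: [-8.1, 0.7, 6.6]
gripper_width: 0.0
finger_force: 4.1
clock: 14.05
position: [548.8, 220.0, 158.2]
tcp_rot: [1.0, -0.012, -0.002, 0.0]
force: [-7.5, -0.8, 7.3]
gripper_width: -0.001
finger_force: 4.7
```

```bash
python3 -m inch '[{"grip":-1,"tx":0.0015,"ty":0,"tz":0,"roll":0},{"grip":-1,"tx":0.003,"ty":0,"tz":0,"roll":0},{"grip":-1,"tx":0.003,"ty":0,"tz":0,"roll":0}]'
python3 -m inch '[{"grip":-1,"tx":0.001,"ty":0,"tz":0,"roll":0},{"grip":-1,"tx":0.002,"ty":0,"tz":0,"roll":0},{"grip":-1,"tx":0.002,"ty":0,"tz":0,"roll":0}]'
```

```text
clock: 14.42
position: [551.5, 219.9, 158.1]
tcp_rot: [1.0, -0.012, -0.002, 0.0]
force: [-8.1, -0.2, 7.3]
gripper_width: -0.0
finger_force: 5.1
clock: 14.8
position: [552.7, 219.9, 158.1]
tcp_rot: [1.0, -0.012, -0.003, 0.0]
force: [-9.9, -0.5, 8.5]
gripper_width: -0.001
finger_force: 6.2
```

```bash
python3 -m inch '[{"grip":-1,"tx":0.001,"ty":0,"tz":0,"roll":0},{"grip":-1,"tx":0.0015,"ty":0,"tz":0,"roll":0},{"grip":-1,"tx":0.0015,"ty":0,"tz":0,"roll":0}]'
python3 -m inch '[{"grip":-1,"tx":0.001,"ty":0,"tz":0,"roll":0},{"grip":-1,"tx":0.0015,"ty":0,"tz":0,"roll":0},{"grip":-1,"tx":0.0015,"ty":0,"tz":0,"roll":0}]'
```

```text
clock: 15.18
position: [552.8, 219.9, 158.1]
tcp_rot: [1.0, -0.012, -0.004, 0.0]
force: [-14.8, 0.1, 11.1]
gripper_width: -0.003
finger_force: 8.1
clock: 15.55
position: [553.0, 219.9, 158.0]
tcp_rot: [1.0, -0.012, -0.006, 0.001]
force: [-17.4, 0.3, 13.0]
gripper_width: 0.001
finger_force: 10.0
```

It stalled at 22 N, so the lever is at its upper stop. I'll back off gently, check that it stays, then retreat.

```bash
python3 -m inch '[{"grip":-1,"tx":-0.004,"ty":0,"tz":0,"roll":0},{"grip":-1,"tx":-0.008,"ty":0,"tz":0,"roll":0},{"grip":-1,"tx":-0.015,"ty":0,"tz":0,"roll":0},{"grip":-1,"tx":-0.04,"ty":0,"tz":0,"roll":0},{"grip":-1,"tx":-0.06,"ty":0,"tz":0,"roll":0}]'
python3 -m inch '[{"grip":-1,"tx":0,"ty":0,"tz":-0.05,"roll":0},{"grip":-1,"tx":0,"ty":0,"tz":-0.11,"roll":0},{"grip":-1,"tx":0,"ty":0,"tz":-0.11,"roll":0},{"grip":-1,"tx":0,"ty":0,"tz":-0.11,"roll":0},{"grip":-1,"tx":0,"ty":0,"tz":-0.11,"roll":0}]'
python3 - <<'E'
from h import *
d=vision.get_image("wrist");cv2.imwrite("pics/w7.png",d["frame"])
E
```

```text
clock: 16.18
position: [498.5, 221.5, 157.5]
tcp_rot: [1.0, -0.012, 0.001, -0.0]
force: [0.5, 0.4, 0.3]
gripper_width: -0.001
finger_force: 0.0
clock: 16.8
position: [497.7, 221.1, 266.1]
tcp_rot: [1.0, -0.012, -0.001, 0.001]
force: [-0.6, 0.3, -0.4]
gripper_width: -0.003
finger_force: 0.0
```

View pics/w7.png

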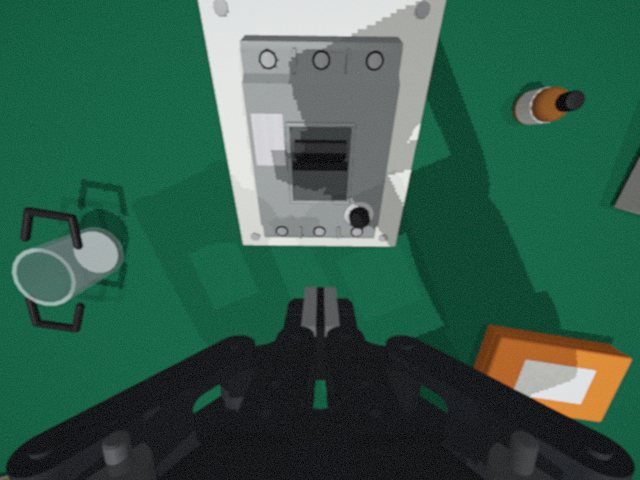

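The lever is up and has stayed up at about (320,155), with the slot visible below it. The button at (359,216) is out and the robot is clear, so I'll hand in the job.

```bash
python3 -c "
from cell import workorder
print(workorder.sign_off())"
```

```text
the job is handed in; nothing more can be done
None
```

The trip test is done and handed in: the button tripped the breaker, the lever was pressed to its stop to re-set it, then lifted, and the last picture shows it staying up with the button out; sign-off returned no verdict.

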